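Lock a plaster cast in the model clamp

ROBOT

A 6-joint arm with a two-finger parallel gripper is mounted at the origin on a cart in front of the work surface, level with it; the furniture and walls round the work are solid. World frame = base frame: x ahead of the robot, y to its left, z up, the work surface at z = 0. Lengths are in mm, angles in rad, forces in N, time in s.
With the tool pointing down it reaches from about 300 to 775 mm from the base axis. Payload 14.6 kg.
Tool frame: the origin (TCP) lies on the centre line of the jaws, within the pads' length; the fingertips stand 22 mm ahead of it and the grasp point (between the pads) lies 3 mm ahead of it (manip.tcp_to_tips is the distance from the TCP to the fingertips, in mm); z points along the fingers, y is the direction in which the jaws open and shut (so a half turn about z gives the same grasp; the last joint's range is limited). The gripper opens to 94 mm and grips with 3 to 60 N. Pads are 16 mm wide; open, the fingers measure 119 mm over their backs; the gripper's body (75 mm by 177 mm) begins 78 mm behind the grasp point.
Start: joints at [1.171, 0.3, 1.521, -0, 1.321, -0.067], TCP at [179.677, 519.813, 227.446] pointing down, gripper open.
Joint ranges: [-3.03, 3.03], [-0.79, 2.21], [0.23, 2.52], [-1.04, 4.18], [0, 3.07], [-2.55, 2.55]. Speed limits (rad/s): [2.22, 2.22, 2.57, 3.14, 3.14, 3.14].

INTERFACE

Orientations are given as [roll, pitch, yaw] about the fixed x, y, z axes, in that order (R = Rz(yaw) Ry(pitch) Rx(roll)).
In Python, from cell import manip, vision, workorder gives the robot as it stands.
- The arm moves only by the tool carry_out, never from a script. Its argument "deltas" is a list of rows, each a list of 3 entries, a list of its own where there are three numbers: the shift along the tool's x, y, z in cm, then the turn about the tool's z in degrees, then the opening, from 0 (shut) to 1 (fully open). A call has 1 to 20 rows; each row shifts and turns the commanded pose from where the row before left it, along the tool's axes as they then stand; what a row does not reach is not made up. A row lasts 1/12 s, in which the tool goes at most 41.7 mm and 7.16 degrees, less where a joint would pass 70% of its speed; a pose out of reach is approached as far as the arm can. A call with a gripper value outside its range is refused whole. The fingers move at their own pace and stop on an object; "grip_force" is the grip in N (left out, the last holds). Time passes only in rows, so rows that do not move let the fingers close. It gives the time, the measured TCP pose, the force and the opening at its end, in the units of the state.
- manip.read_state(): the state, without advancing time (a new reading comes with each control period).
- vision.camera(name): name is "side" or "top"; returns (picture, depth): 480x640x3 uint8, red, green, blue; 480x640 float32, mm along the optical axis (not along the pixel's ray), 0 where there is no reading.
- vision.calibration(name): a dict with "mtx" (3x3 intrinsics, pixels), "distortion" ([k1, k2, p1, p2, k3] as OpenCV has them; the pictures are not rectified), "eye" and "orientation" of the camera in the world. Camera axes: x right, y down, z forward; pixel columns grow to the right and rows downward; lengths in mm; the calibration is good to about 2 mm. A picture is of the moment at which its call begins. calibration takes no time and is no camera call.
- workorder.sign_off(): hands the job in, once; it reports no verdict.
The state is a dict: "clock": time; "joints": joint angles; "qd": joint speeds; "effort": joint torques, N m; "eef_pos": TCP position; "eef_rot": TCP orientation; "wrist_force": force on the tool from outside, world axes, zero at the start; "moment": the same for the moment, N m; "finger_gap": finger opening in mm.
Only numpy, scipy, OpenCV 4.12 (cv2) and the standard library are available. Lean on these libraries where they do the work, as an engineer would, in place of code of your own. Each camera call takes 0.05 s, during which the arm holds its last target.

TASK

Clamp the blue-grey plaster cast for dispatch: push the clamp's sliding jaw by its orange plate until the cast is held snugly between the jaw and the end stop, with no gap. Then press the toothed steel lock cap straight down its post, without cocking it, until it is fully home on the jaw's plate. Leave the other things on the worktop where they are, and let go.

Things in the scene. Friction and masses are not known exactly. Their poses are not given: they have to be found in the camera images.
- stop_face (a point): centre of the inner face of the fixed end stop of the model clamp (a blue base plate 84 mm wide, 275 mm long, top at z = 12 mm, lying on the worktop and fixed to it, its position and yaw vary). Axes are the clamp's: z up, y along the slide, pointing from the end stop towards the orange push plate; x across. The face is 66 mm wide, z 16 to 40 mm; the base plate reaches 16 mm behind it and 259 mm in front of it
- cast_center (a point): centre of the loose blue-grey plaster cast (55 mm long along the slide, 68 mm wide, arch 26 mm high, body 15 mm high; 85 g), this point 8 mm above its underside. It lies on the base plate between the end stop and the jaw, flat heel towards the end stop, rounded front (flat over its middle 22 mm) towards the jaw, its own x axis along the slide, pointing to the jaw; its heel lies 27 mm behind its centre; it may start up to 0.04 rad crooked and away from both
- push_plate (a point): on the rear face (clamp's +y face) of the orange upright push plate at the rear end of the sliding jaw, on the centre line, at z = 50 mm. The plate is 64 mm wide, 14 mm thick, z 13 to 70 mm, with nothing standing behind it; its rear face is about 197 mm from the end stop's face once the cast is held. Push it in the clamp's -y direction to close the jaw; friction of the slide about 5 N; it stays where it is left
- jaw (a joint): travel of the sliding jaw towards the end stop, m: 0 fully open; 0.056 with the cast squarely held between jaw and end stop (then the jaw's face is about 55 mm from the end stop's face); starts between 0 and 0.02
- cap_top (a point): centre of the flat top (27 mm across) of the steel lock cap, a push nut with slit spring teeth: flange 64 mm across and 7 mm thick, dome 33 mm across, 34 mm high in all. It sits just started on a plain upright steel post 14 mm thick that is fixed to the base plate 144 mm from the end stop's face and passes through the slot of the jaw's plate. Its z axis is the cap's axis. The top is at z = 84 mm minus the cap's travel. It cannot be lifted off
- cap (a joint): travel of the lock cap down the post, m: 0 to 0.004 at the start, 0.026 fully home with its flange on the jaw's plate (top then at z = 58 mm, a hard stop). It bites: it takes about 9 N at the start and about 13 N near the end, and stays where it is left. Pressed off its centre or sideways it cocks on a springy tilt (about 0.8 N m per rad)
- cast_a: bystander: yellow plaster cast, 59x72x27 mm, origin under its centre
- cast_c: bystander: white plaster cast, 60x73x28 mm, origin under its centre
- pliers: bystander: blue-handled pliers, 165x47x12 mm, origin under the centre
- jar_wax: bystander: small jar with a dark red lid, 44 mm across, 50 mm high, origin under its centre
- mixing_bowl_blue: bystander: blue bowl, 100 mm across, 60 mm high, origin under its centre

How it is judged (in metres and radians):
On the way, in this order (a step that is already met when the one before it is completed fails the run):
1. the jaw holds the cast snugly against the end stop (value of joint jaw above 0.0535 m and y of cast_center in the frame of stop_face between 0.024 and 0.031 m), for 0.2 s.
2. the lock cap is pressed fully home (value of joint cap above 0.024 m), for 0.1 s.
At the end, for the whole second after the job is handed in: The jaw's travel is 53.5 to 58.5 mm with the cast lying flat between jaw and end stop (its centre 24 to 31 mm from the stop's face), the lock cap is within 2 mm of fully home and within 0.06 rad of upright (all of step 1 and value of joint jaw below 0.0585 m and angle between cast_center's own z axis and vertical below 0.1 rad and value of joint cap above 0.024 m and angle between cap_top's own z axis and vertical below 0.06 rad); the robot touches nothing.
It fails at once if the lock cap is cocked by more than 0.12 rad (angle between cap_top's own z axis and vertical above 0.12 rad).
It fails at once if a bystander is moved by more than 2 cm (distance of any of cast_a, cast_c, pliers, jar_wax, mixing_bowl_blue from where it was at the start of the episode above 0.02 m).
It also fails if it takes over 43 s, if anything falls off the work surface, if the arm or the gripper's body presses on something with over 40 N, if the wrist force passes 120 N, or if a joint passes its speed limit or range.

## Working session

There is one attempt and no reset: what is moved stays moved. The work goes in short steps, Python scripts to look and compute and a tool call to move; the robot and the scene stay as the last step left them, time stands still between calls to the robot, and variables do not carry over. Pictures are saved under pics/ and viewed, and the job is handed in when it is done.

Besides the shell and the picture viewer there is one more tool, called as name(argument=value, ...) on one line, values as JSON. carry_out: Moves the arm, as the interface text tells. Its arguments: {"type":"object","properties":{"deltas":{"type":"array","items":{"type":"array"}},"grip_force":{"type":"number"}},"required":["deltas"]}

```bash
mkdir -p pics; ls; cat > h.py <<'E'
import numpy as np, cv2
from cell import manip, vision, workorder
def shot(n,f):
    p,d=vision.camera(n); cv2.imwrite('pics/%s.png'%f,p[:,:,::-1]); np.save('pics/%s.npy'%f,d); return p,d
E
python3 - <<'E'
from h import *
for n in('top','side'):
    shot(n,n+'0'); print(vision.calibration(n))
print(manip.read_state())
E
```

```text
pics
{'mtx': array([[518.95877124,   0.        , 318.08446001],
       [  0.        , 518.95877124, 239.57690388],
       [  0.        ,   0.        ,   1.        ]]), 'distortion': array([-0.04832458,  0.        ,  0.        ,  0.        ,  0.        ]), 'eye': array([ 467.39196338,    8.19827138, 1124.44414907]), 'orientation': array([-3.07238363, -0.00531897, -1.57213734])}
{'mtx': array([[480.5626162 ,   0.        , 322.52406764],
       [  0.        , 480.5626162 , 240.33066105],
       [  0.        ,   0.        ,   1.        ]]), 'distortion': array([-0.1144189,  0.       ,  0.       ,  0.       ,  0.       ]), 'eye': array([  76.36518068, -795.95890336,  682.20891903]), 'orientation': array([-2.15493733,  0.01816503, -0.55491537])}
{'clock': 0.1, 'joints': array([ 1.17139241e+00,  3.00415518e-01,  1.52154168e+00,  5.66040709e-06,
        1.32069516e+00, -6.66043980e-02]), 'qd': array([ 0.00082949, -0.0013005 , -0.00209183,  0.00022608,  0.00142868,
        0.0011178 ]), 'effort': array([-1.23467387e-03, -5.32647300e+01, -3.53277791e+01,  7.08534429e-02,
        2.34547199e-02, -5.37393225e-05]), 'eef_pos': array([179.59724204, 519.61691031, 226.93346989]), 'eef_rot': array([-3.14053566e+00, -7.59999568e-05,  2.80879169e+00]), 'wrist_force': array([1.04061148, 0.08434406, 0.02896372]), 'moment': array([ 0.04645747,  0.00084064, -0.02225871]), 'finger_gap': 93.9868707854312}
```

View pics/top0.png

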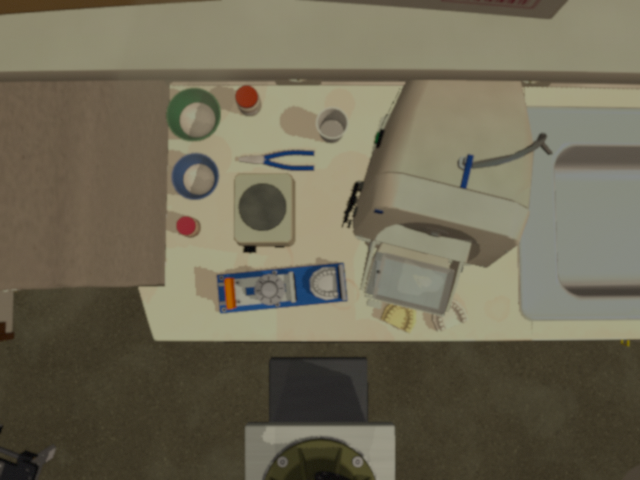

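View pics/side0.png

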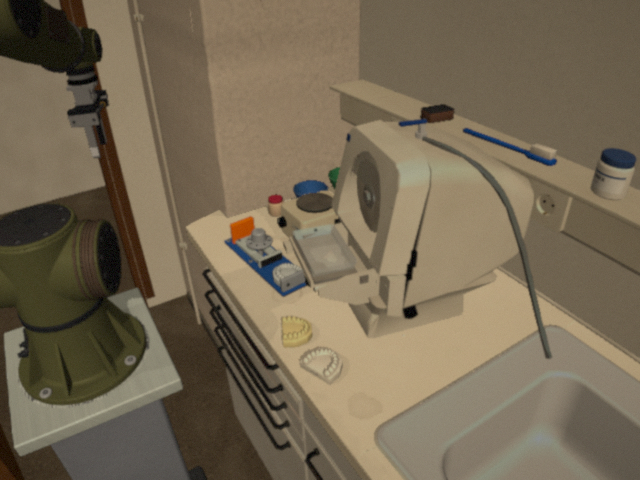

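The top picture shows the clamp at columns 217–347, rows 263–312: orange plate at the left (230,293), cap at (269,289), cast at (325,283), stop at the right (345,282). I'll enlarge that region.

```bash
python3 - <<'E'
from h import *
p=cv2.imread('pics/top0.png'); c=p[255:321,208:358]; cv2.imwrite('pics/top0c.png',cv2.resize(c,None,fx=5.3,fy=5.3,interpolation=cv2.INTER_CUBIC))
p=cv2.imread('pics/side0.png'); c=p[205:305,215:325]; cv2.imwrite('pics/side0c.png',cv2.resize(c,None,fx=6,fy=6,interpolation=cv2.INTER_CUBIC))
E
```

```text
(no output)
```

View pics/top0c.png

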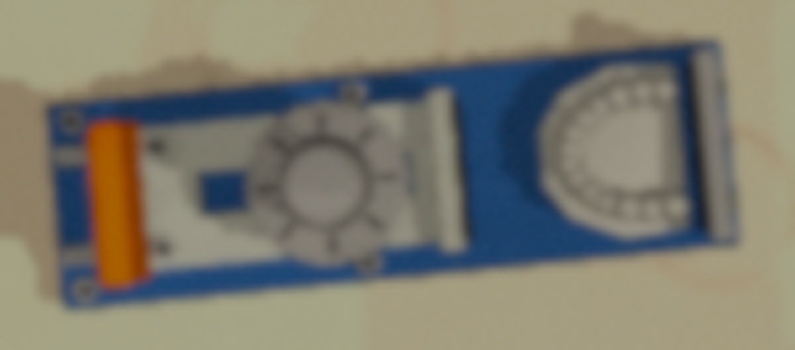

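View pics/side0c.png

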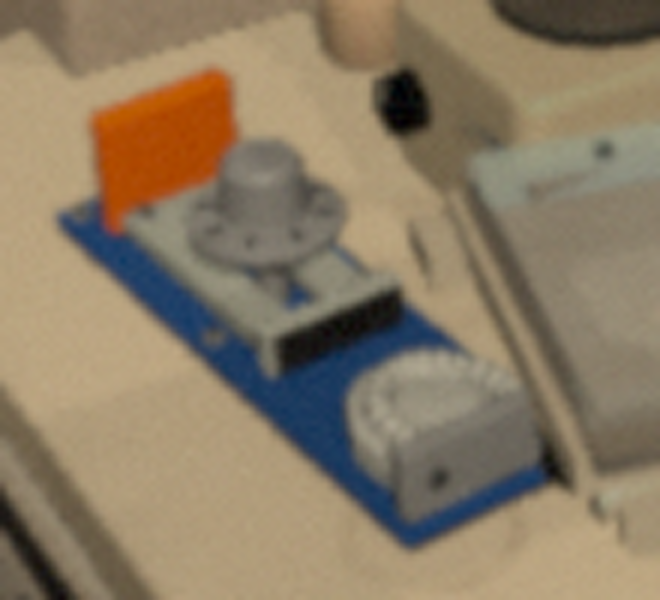

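```bash
cat >> h.py <<'E'
from scipy.spatial.transform import Rotation as R
from scipy.optimize import least_squares
def ray(n,u,v,z):
    c=vision.calibration(n); q=cv2.undistortPoints(np.array([[[u,v]]],float),c['mtx'],c['distortion'])[0,0]
    d=R.from_euler('xyz',c['orientation']).as_matrix()@np.array([q[0],q[1],1]); e=c['eye']
    return e+d*(z-e[2])/d[2]
def proj(n,P):
    c=vision.calibration(n); M=R.from_euler('xyz',c['orientation']).as_matrix()
    rv=cv2.Rodrigues(M.T)[0]; return cv2.projectPoints(np.array(P,float).reshape(-1,3),rv,-M.T@c['eye'],c['mtx'],c['distortion'])[0][:,0]
def top(u,v,z): return ray('top',(u+.5)/5.3-.5+208,(v+.5)/5.3-.5+255,z)
def side(u,v,z): return ray('side',(u+.5)/6-.5+215,(v+.5)/6-.5+205,z)
E
python3 - <<'E'
from h import *
np.set_printoptions(precision=1,suppress=True)
C=[top(*a,12) for a in((50,105),(66,307),(717,44),(738,243))]
for c in C: print('corner',c)
print([np.linalg.norm(C[i]-C[j]) for i,j in((0,1),(2,3),(0,2),(1,3))])
C=np.array(C)
# local pts: clamp frame x,y ; y unit from stop to plate
def yawax(t): return np.array([np.cos(t),np.sin(t)]),np.array([-np.sin(t),np.cos(t)])
def f(p):
    ex,ey=yawax(p[2]); o=p[:2]
    L=[(42,259),(-42,259),(42,-16),(-42,-16)]
    return np.concatenate([o+a*ex+b*ey-c[:2] for (a,b),c in zip(L,C)])
s=least_squares(f,[380,-50,0.0]);print('top fit',s.x[:2],'yaw %.4f'%s.x[2],s.fun)
ex,ey=yawax(s.x[2]);o=s.x[:2]
print('post',o+144*ey)
print('cap top',top(325,180,80),top(325,180,84))
print('plate rear top edge',top(90,122,70),top(105,287,70))
for n in [(90,122),(105,287)]:
    d=top(*n,70)[:2]-o; print('local',d@ex,d@ey)
for z in(80,84): d=top(325,180,z)[:2]-o; print('cap local',d@ex,d@ey)
for a,z in[((412,547),12),((62,217),12),((545,470),12)]: print('side corner',side(*a,z), [(side(*a,z)[:2]-o)@ex,(side(*a,z)[:2]-o)@ey])
for z in (80,84):
  d=side(262,158,z); print('side cap',d,(d[:2]-o)@ex,(d[:2]-o)@ey)
# depth at cap
d=np.load('pics/top0.npy'); print(d[286:292,266:273])
c=vision.calibration('top');M=R.from_euler('xyz',c['orientation']).as_matrix()
for z in(80,82,84): print(z,(M.T@(np.array([*(o+144*ey),z])-c['eye']))[2])
E
```

```text
corner [470.  218.6  12. ]
corner [388.8 211.4  12. ]
corner [494.4 -50.9  12. ]
corner [414.3 -59.   12. ]
[np.float64(81.44209434365962), np.float64(80.51133559790613), np.float64(270.63354419414003), np.float64(271.56407860165314)]
top fit [453. -41.] yaw 0.0922 [ 1.   2.2 -1.5  1.7  2.  -2.1 -1.6 -1.7]
post [439.8 102.4]
cap top [441.4 101.3  80. ] [441.5 100.9  84. ]
plate rear top edge [463.3 192.3  70. ] [400.5 185.9  70. ]
local 31.725315910359008 231.27071947609647
local -31.38485270563536 230.76481134293596
cap local 1.5450956332065306 142.68493775613905
cap local 1.6112333934327598 142.320869884865
side corner [414.7 -65.7  12. ] [np.float64(-40.42126187667884), np.float64(-21.146844762377555)]
side corner [390.8 207.9  12. ] [np.float64(-39.05867422307071), np.float64(253.4809049809517)]
side corner [477.4 -53.4  12. ] [np.float64(23.075618001906935), np.float64(-14.615312298639664)]
side cap [441.7 101.8  80. ] 1.8014003436510073 143.16916243558055
side cap [439.2  95.8  84. ] -1.1638215898579691 137.4550761111229
[[1040.6 1038.9 1039.9 1031.9 1038.6 1041.7 1042.4]
 [1036.7 1036.3 1042.4 1036.8 1038.5 1037.7 1039. ]
 [1038.4 1039.3 1040.8 1041.2 1038.  1036.4 1039.2]
 [1034.7 1037.7 1036.5 1036.6 1036.9 1038.1 1037. ]
 [1041.3 1035.  1040.  1039.3 1035.3 1034.5 1039.9]
 [1038.1 1036.3 1040.3 1037.2 1038.6 1039.2 1038.7]]
80 1039.511013379071
82 1037.5158295799679
84 1035.5206457808647
```

```bash
python3 - <<'E'
from h import *
np.set_printoptions(precision=0,suppress=True)
d=np.load('pics/top0.npy')
c=vision.calibration('top');M=R.from_euler('xyz',c['orientation']).as_matrix()
def pt(u,v):
    q=cv2.undistortPoints(np.array([[[u,v]]],float),c['mtx'],c['distortion'])[0,0]
    z=np.median(d[v-1:v+2,u-1:u+2]); return c['eye']+M@(np.array([q[0],q[1],1])*z)
for u,v in [(150,100),(150,200),(150,270),(160,282),(162,200),(160,286),(150,286),(150,295),(170,290),(100,200),(185,226),(195,175),(262,205),(240,250),(410,285),(380,270),(455,190),(380,200),(350,200)]: print(u,v,pt(u,v))
E
```

```text
150 100 [818. 339. 113.]
150 200 [619. 340.  93.]
150 270 [479. 340.  86.]
160 282 [453. 354. -32.]
162 200 [631. 341.   9.]
160 286 [445. 345.  -2.]
150 286 [ 427.  646. -878.]
150 295 [425. 366.   1.]
170 290 [436. 323.   1.]
100 200 [583. 340. 337.]
185 226 [570. 279.  51.]
195 175 [686. 270.  11.]
262 205 [607. 113. 106.]
240 250 [523. 171.   1.]
410 285 [ 450. -166.  171.]
380 270 [ 477. -109.  184.]
455 190 [ 591. -195.  380.]
380 200 [579. -88. 364.]
350 200 [594. -50. 256.]
```

carry_out(deltas=[[[0,0,0],-6.1,0],[[0,0,0],-6.1,0],[[0,0,0],-6.1,0],[[0,0,0],-6.1,0]])

```text
clock: 0.43
eef_pos: [179.6, 519.7, 227.1]
eef_rot: [-3.141, -0.0, -3.043]
wrist_force: [-1.1, -0.5, 0.2]
finger_gap: 70.6
```

carry_out(deltas=[[[-0.73,-3.03,0],0,0],[[-0.73,-3.03,0],0,0],[[-0.73,-3.03,0],0,0],[[-0.73,-3.03,0],0,0],[[-0.73,-3.03,0],0,0],[[-0.73,-3.03,0],0,0],[[-0.73,-3.03,0],0,0],[[-0.73,-3.03,0],0,0],[[-0.73,-3.03,0],0,0],[[-0.73,-3.03,0],0,0],[[-2.95,-0.46,0],0,0],[[-2.95,-0.46,0],0,0],[[-2.95,-0.46,0],0,0],[[-2.95,-0.46,0],0,0],[[-2.95,-0.46,0],0,0],[[0,0,0],0,0],[[0,0,0],0,0]])

```text
clock: 1.85
eef_pos: [430.0, 215.3, 226.6]
eef_rot: [-3.141, -0.002, -3.05]
wrist_force: [0.5, -0.1, -0.2]
finger_gap: 0.3
```

carry_out(deltas=[[[0,0,2.5],0,0],[[0,0,2.5],0,0],[[0,0,2.5],0,0],[[0,0,2.5],0,0],[[0,0,1],0,0],[[0,0,0],0,0]])

```text
clock: 2.35
eef_pos: [428.0, 215.5, 115.9]
eef_rot: [-3.141, -0.004, -3.048]
wrist_force: [0.7, -0.2, 0.4]
finger_gap: 0.1
```

```bash
python3 - <<'E'
from h import *
p,d=shot('side','side1'); p=p[:,:,::-1]; cv2.imwrite('pics/side1c.png',cv2.resize(p[150:300,180:350],None,fx=4,fy=4,interpolation=cv2.INTER_CUBIC))
p,d=shot('top','top1'); p=p[:,:,::-1]; cv2.imwrite('pics/top1c.png',cv2.resize(p[220:340,180:360],None,fx=4,fy=4,interpolation=cv2.INTER_CUBIC))
E
```

```text
(no output)
```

View pics/side1c.png

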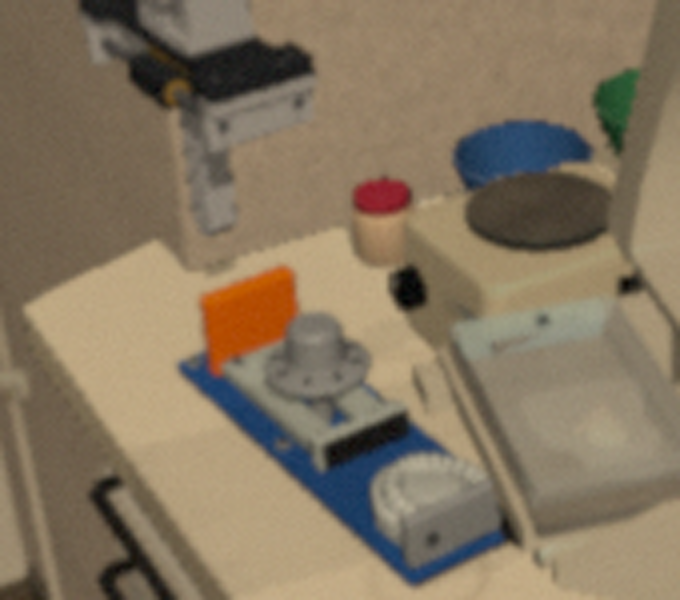

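View pics/top1c.png

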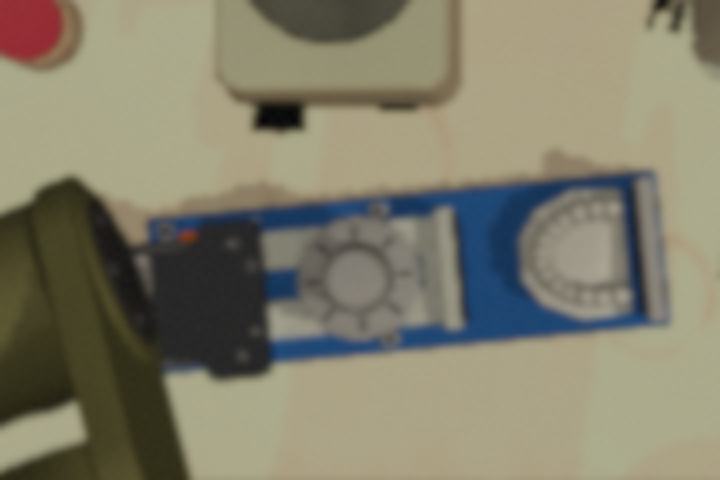

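The side view shows the fingertips at full-frame pixel (234,206), behind and above the orange plate. In the top view the gripper body sits over the plate end.

```bash
python3 - <<'E'
from h import *
o=np.array([453,-41]);t=.0922;ex=np.array([np.cos(t),np.sin(t)]);ey=np.array([-np.sin(t),np.cos(t)])
def w(a,b,z): return [*(o+a*ex+b*ey),z]
for P in ([428,215.5,94],w(32,231,70),w(-32,231,70),w(0,231,70),w(0,217,70)): q=proj('side',P)[0]; print((q-[180,150])*4, (proj('top',P)[0]-[180,220])*4)
E
```

```text
[213.49923872 230.17235035] [122.29518787 302.21072595]
[284.61546468 263.00284227] [178.87694586 229.93206786]
[194.54476159 296.34037262] [189.34553107 356.31268761]
[240.11461942 279.45875066] [184.08494146 293.01699711]
[251.05210411 288.54004331] [211.59923619 290.46580203]
```

carry_out(deltas=[[[0,0,1.5],0,0],[[0,0,1.5],0,0],[[0,0,1.5],0,0],[[-0.05,0,1.2],0,0],[[0,0,0],0,0]])

```text
clock: 2.87
eef_pos: [429.8, 215.8, 60.2]
eef_rot: [-3.141, -0.001, -3.048]
wrist_force: [-0.7, -0.1, -0.3]
finger_gap: 0.6
```

carry_out(deltas=[[[0,-0.3,0],0,0],[[0,-0.3,0],0,0],[[0,-0.3,0],0,0],[[0,-0.3,0],0,0],[[0,-0.3,0],0,0],[[0,-0.3,0],0,0],[[0,-0.3,0],0,0],[[0,-0.3,0],0,0]])

```text
clock: 3.53
eef_pos: [432.9, 192.1, 61.4]
eef_rot: [3.14, 0.002, -3.049]
wrist_force: [-0.6, 5.9, 3.8]
finger_gap: 0.3
```

carry_out(deltas=[[[0,-0.3,0],0,0],[[0,-0.3,0],0,0],[[0,-0.3,0],0,0],[[0,-0.2,0],0,0],[[0,-0.2,0],0,0],[[0,-0.2,0],0,0]])

```text
clock: 4.03
eef_pos: [434.3, 177.2, 61.4]
eef_rot: [3.14, 0.002, -3.049]
wrist_force: [-0.2, 5.5, 3.7]
finger_gap: 0.2
```

carry_out(deltas=[[[0,-0.2,0],0,0],[[0,-0.2,0],0,0],[[0,-0.1,0],0,0],[[0,-0.1,0],0,0],[[0,0,0],0,0]])

```text
clock: 4.45
eef_pos: [434.8, 171.1, 61.3]
eef_rot: [3.141, 0.002, -3.049]
wrist_force: [0.8, 3.3, 2.1]
finger_gap: 0.5
```

```bash
python3 - <<'E'
from h import *
p,d=shot('top','top2'); p=p[:,:,::-1]; cv2.imwrite('pics/top2c.png',cv2.resize(p[255:321,208:358],None,fx=5.3,fy=5.3,interpolation=cv2.INTER_CUBIC))
E
```

```text
(no output)
```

View pics/top2c.png

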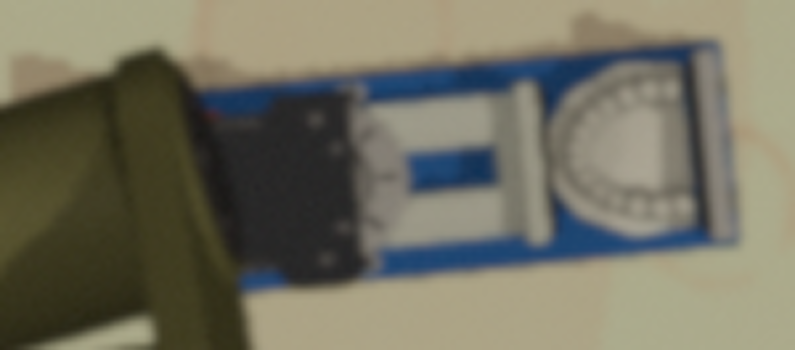

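The top view shows the jaw face (column ~548) just reaching the cast front. A few mm remain between the heel and the stop.

carry_out(deltas=[[[0,-0.1,0],0,0],[[0,-0.1,0],0,0],[[0,-0.1,0],0,0]])

```text
clock: 4.75
eef_pos: [435.0, 168.8, 61.2]
eef_rot: [3.14, 0.002, -3.049]
wrist_force: [-2.2, 19.9, 2.9]
finger_gap: 0.3
```

carry_out(deltas=[[[0,-0.1,0],0,0],[[0,-0.1,0],0,0]])

```text
clock: 4.92
eef_pos: [435.1, 168.6, 61.3]
eef_rot: [3.136, 0.003, -3.049]
wrist_force: [-3.6, 40.0, 0.7]
finger_gap: 0.4
```

carry_out(deltas=[[[0,-0.1,0],0,0],[[0,-0.1,0],0,0]])

```text
clock: 5.08
eef_pos: [435.1, 168.4, 61.3]
eef_rot: [3.133, 0.003, -3.049]
wrist_force: [-5.2, 58.5, -2.0]
finger_gap: 0.5
```

The force rose steeply at local y ≈ 210, where it was expected. I'll back off and look.

carry_out(deltas=[[[0,0.3,0],0,0],[[0,0.4,0],0,0],[[0,1,0],0,0],[[0,0.3,-1.5],0,0],[[0,0,-3],0,0],[[0,0,-3],0,0],[[0,0,-3],0,0],[[3,2,-1],0,0],[[3,2,0],0,0],[[3,2,0],0,0],[[3,0,0],0,0],[[0,0,0],0,0],[[0,0,0],0,0]])

```text
clock: 6.17
eef_pos: [307.3, 232.8, 175.8]
eef_rot: [3.142, 0.001, -3.047]
wrist_force: [-0.5, 0.7, -1.0]
finger_gap: 0.4
```

```bash
python3 - <<'E'
from h import *
p,d=shot('top','top3'); p=p[:,:,::-1]; cv2.imwrite('pics/top3c.png',cv2.resize(p[255:321,208:358],None,fx=5.3,fy=5.3,interpolation=cv2.INTER_CUBIC))
p,d=shot('side','side3'); p=p[:,:,::-1]; cv2.imwrite('pics/side3c.png',cv2.resize(p[205:305,215:325],None,fx=6,fy=6,interpolation=cv2.INTER_CUBIC))
E
```

```text
(no output)
```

View pics/top3c.png

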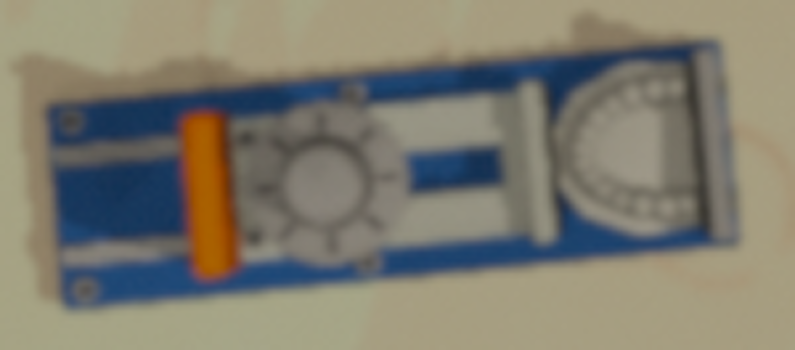

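View pics/side3c.png

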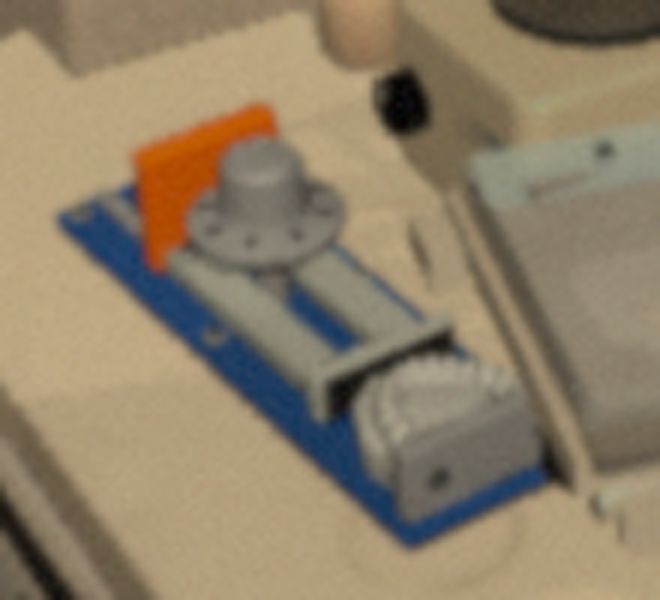

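The jaw is now against the cast and the heel is at the stop (plate top edge at crop column ~185, jaw face at ~552). Next I'll pin down the cap centre.

```bash
python3 - <<'E'
from h import *
np.set_printoptions(precision=1,suppress=True)
for a,b,z in((182,112,70),(195,278,70)):print(top(a,b,z))
o=np.array([453,-41]);t=.0922;ey=np.array([-np.sin(t),np.cos(t)]);ex=np.array([np.cos(t),np.sin(t)])
print([(top(a,b,70)[:2]-o)@ey for a,b in((182,112),(195,278))])
p=cv2.imread('pics/top3.png');q=cv2.imread('pics/top0.png')
a=np.mean([p[268:310,248:292],q[268:310,248:292]],0).astype(np.uint8)
a=cv2.convertScaleAbs(a,alpha=1.5)
im=cv2.resize(a,None,fx=14,fy=14,interpolation=cv2.INTER_CUBIC)
def circ(im,n,c,z,r,dx,col,f,org):
    th=np.linspace(0,2*np.pi,80); P=np.c_[c[0]+r*np.cos(th),c[1]+r*np.sin(th),0*th+z]
    uv=(proj(n,P)-org+.5)*f-.5; cv2.polylines(im,[uv.round().astype(int)],True,col,1)
c=o+144*ey+[0,0]
b=im.copy()
for z,r,col in((83,13.5,(0,255,0)),(56,32,(0,0,255)),(49,32,(255,0,0))): circ(b,'top',c,z,r,0,col,14,np.array([248,268]))
cv2.imwrite('pics/capt.png',im); cv2.imwrite('pics/capto.png',b); print(c)
E
```

```text
[467.1 157.   70. ]
[404.  151.6  70. ]
[np.float64(195.87948640241754), np.float64(196.29032711621525)]
[439.7 102.4]
```

View pics/capto.png

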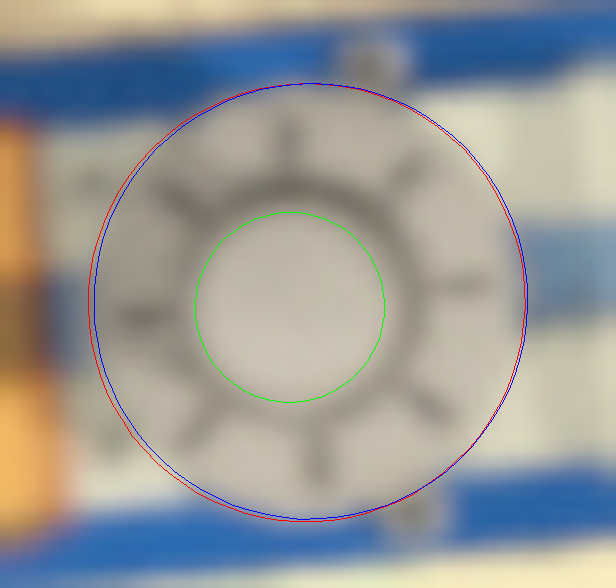

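View pics/capt.png

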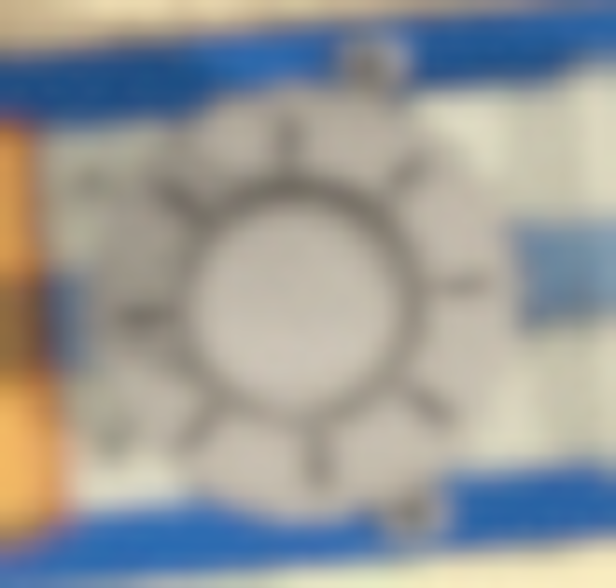

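carry_out(deltas=[[[-2,-2.36,0],0,0],[[-2,-2.36,0],0,0],[[-2,-2.36,0],0,0],[[-2,-2.36,0],0,0],[[-2,-2.36,0],0,0],[[-2,-2.36,0],0,0],[[0,0,1.8],0,0],[[0,0,1.8],0,0],[[0,0,1.8],0,0],[[0,0,0],0,0],[[0,0,0],0,0],[[0,0,0],0,0]])

```text
clock: 7.27
eef_pos: [441.3, 102.5, 122.3]
eef_rot: [-3.142, 0.001, -3.049]
wrist_force: [-1.0, 0.6, 0.9]
finger_gap: 0.9
```

```bash
python3 - <<'E'
from h import *
p,d=shot('side','side4'); p=p[:,:,::-1]; cv2.imwrite('pics/side4c.png',cv2.resize(p[185:265,220:310],None,fx=7,fy=7,interpolation=cv2.INTER_CUBIC))
s=manip.read_state(); print(s['eef_pos'],s['eef_rot'])
x,y,z=s['eef_pos']
for P in ([x,y,z-22],[439.7,102.4,82],[439.7,102.4,49]): print((proj('side',P)[0]-[220,185])*7)
E
```

```text
[441.31565099 102.5790958  122.45875374] [-3.14158423e+00  1.37134735e-03 -3.04879529e+00]
[260.22612543 268.83901409]
[261.16477588 317.27406965]
[270.09874931 398.9028288 ]
```

View pics/side4c.png

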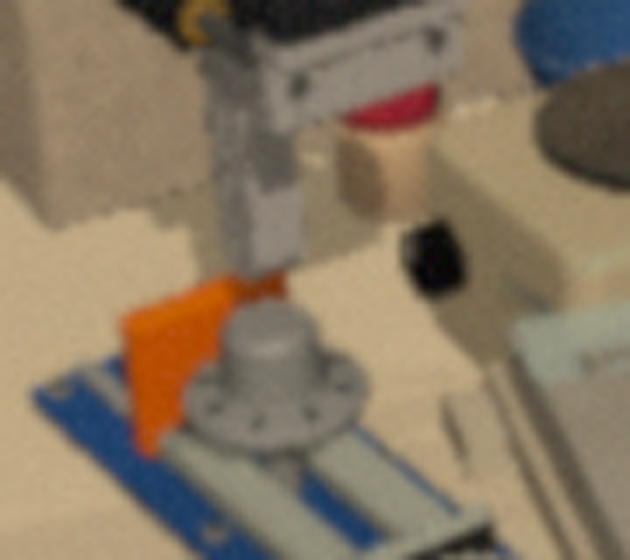

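Fingertips are centred at crop column ~267 and the dome at ~272, so the alignment is within about 1.5 mm. I'll nudge −y slightly and descend to just above the cap.

carry_out(deltas=[[[0,-0.08,0.5],0,0],[[0,0,0.5],0,0],[[0,0,0.3],0,0],[[0,0,0],0,0],[[0,0,0],0,0]])

```text
clock: 7.73
eef_pos: [440.6, 101.9, 108.3]
eef_rot: [-3.142, -0.0, -3.048]
wrist_force: [0.9, -1.1, -0.3]
finger_gap: 0.8
```

```bash
python3 - <<'E'
from h import *
p,d=shot('side','side5'); p=p[:,:,::-1]; cv2.imwrite('pics/side5c.png',cv2.resize(p[205:255,235:285],None,fx=12,fy=12,interpolation=cv2.INTER_CUBIC))
s=manip.read_state(); print(s['eef_pos'],s['wrist_force'])
E
```

```text
[440.67910756 101.88877965 108.4975884 ] [1.40083904 0.53860545 0.12436772]
```

View pics/side5c.png

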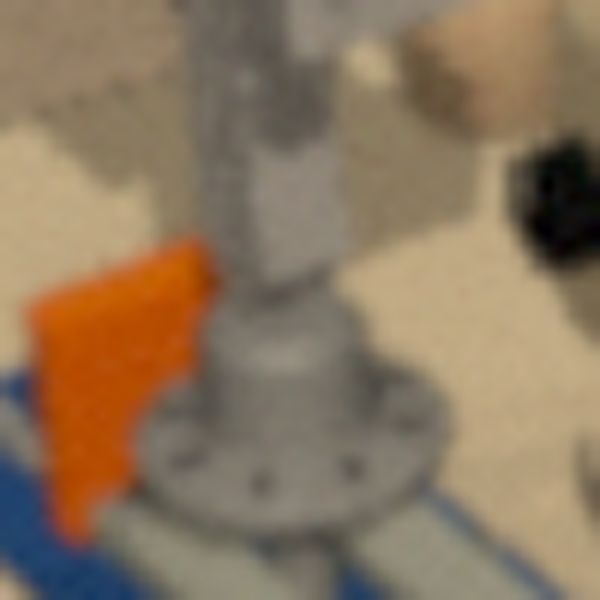

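The finger centre is at ~279 and the dome centre at ~286 in this crop, about 1 mm to the right. I'll trim by half a millimetre and start pressing.

carry_out(deltas=[[[-0.06,-0.04,0.1],0,0],[[0,0,0.15],0,0],[[0,0,0.15],0,0],[[0,0,0.15],0,0],[[0,0,0.15],0,0],[[0,0,0.15],0,0]])

```text
clock: 8.28
eef_pos: [441.8, 101.5, 100.6]
eef_rot: [-3.142, 0.001, -3.048]
wrist_force: [-1.2, -0.3, 11.5]
finger_gap: 0.6
```

```bash
python3 - <<'E'
from h import *
s=manip.read_state(); print(s['eef_pos'],s['wrist_force'],s['moment'])
p,d=shot('side','side6'); p=p[:,:,::-1]; cv2.imwrite('pics/side6c.png',cv2.resize(p[205:255,235:285],None,fx=12,fy=12,interpolation=cv2.INTER_CUBIC))
E
```

```text
[441.83293346 101.53915193 100.5508611 ] [-1.24749022 -0.28067676 11.52034553] [-0.14736211  0.34213155  0.00404186]
```

View pics/side6c.png

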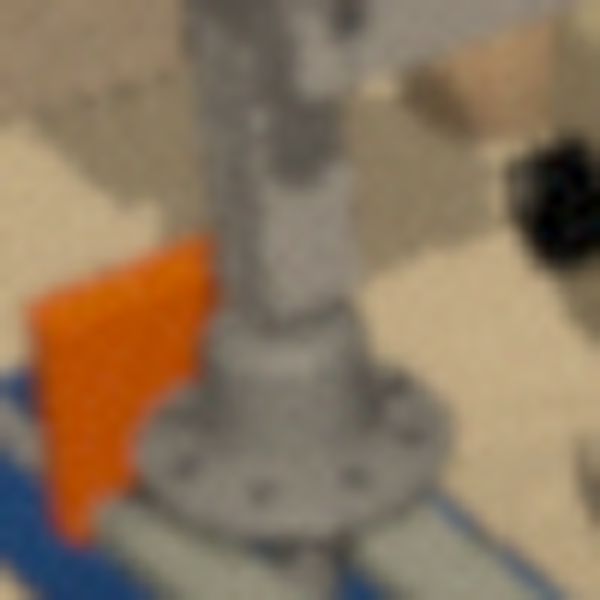

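Fingers sit centred on the dome and the flange looks level. Continuing.

carry_out(deltas=[[[0,0,0.15],0,0],[[0,0,0.15],0,0],[[0,0,0.15],0,0],[[0,0,0.15],0,0],[[0,0,0.15],0,0],[[0,0,0.15],0,0]])

```text
clock: 8.83
eef_pos: [442.0, 101.6, 91.8]
eef_rot: [-3.142, 0.002, -3.049]
wrist_force: [-2.5, -1.2, 12.0]
finger_gap: 1.1
```

```bash
python3 - <<'E'
from h import *
s=manip.read_state(); print(s['eef_pos'],s['wrist_force'],s['moment'])
p,d=shot('side','side7'); p=p[:,:,::-1]; cv2.imwrite('pics/side7c.png',cv2.resize(p[205:255,235:285],None,fx=12,fy=12,interpolation=cv2.INTER_CUBIC))
E
```

```text
[441.95531161 101.55108066  91.77657962] [-2.47039612 -1.18387268 12.04937238] [-0.1744174   0.39114166  0.00708324]
```

View pics/side7c.png

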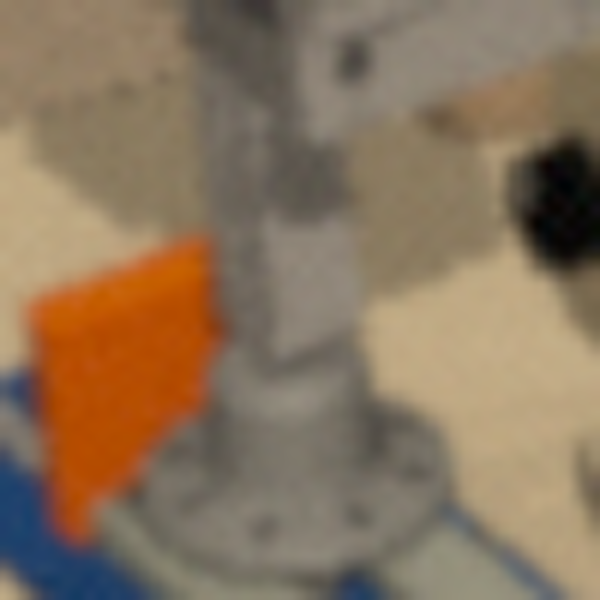

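The cap is going down straight. There is a small sideways force (−2.5 N in x), so I'll ease the tool back as it descends.

carry_out(deltas=[[[0.05,-0.02,0.15],0,0],[[0.03,0,0.15],0,0],[[0,0,0.15],0,0],[[0,0,0.15],0,0]])

```text
clock: 9.22
eef_pos: [441.4, 101.3, 85.9]
eef_rot: [3.142, 0.003, -3.049]
wrist_force: [-1.7, -1.5, 13.5]
finger_gap: 0.6
```

carry_out(deltas=[[[0,0,0.15],0,0],[[0,0,0.15],0,0],[[0,0,0.1],0,0]])

```text
clock: 9.47
eef_pos: [441.5, 101.3, 81.9]
eef_rot: [-3.142, 0.003, -3.049]
wrist_force: [0.1, -1.0, 13.6]
finger_gap: 0.5
```

carry_out(deltas=[[[0,0,0.1],0,0],[[0,0,0.1],0,0]])

```text
clock: 9.63
eef_pos: [441.5, 101.3, 80.0]
eef_rot: [-3.142, 0.003, -3.049]
wrist_force: [-0.5, -0.3, 12.8]
finger_gap: 0.3
```

carry_out(deltas=[[[0,0,0.1],0,0],[[0,0,0.1],0,0]])

```text
clock: 9.8
eef_pos: [442.6, 101.4, 79.4]
eef_rot: [-3.141, 0.006, -3.048]
wrist_force: [-3.2, -4.2, 40.1]
finger_gap: 0.3
```

carry_out(deltas=[[[0,0,0.1],0,0],[[0,0,0],0,0]])

```text
clock: 9.97
eef_pos: [443.4, 101.4, 79.3]
eef_rot: [-3.141, 0.008, -3.048]
wrist_force: [-3.6, -3.1, 40.1]
finger_gap: 0.5
```

There is a hard stop at a tip height of about 57.4 mm, against 58 expected. I'll lift off and check.

carry_out(deltas=[[[0,0,-0.3],0,0],[[0,0,-0.5],0,0],[[0,0,-2],0,0],[[0,0,-3],0,0],[[0,0,-3],0,0],[[0,0,-2],0,0],[[3,2,0],0,0],[[3,2,0],0,0],[[3,3,0],0,0],[[3,3,0],0,0],[[0,2,0],0,0],[[0,0,0],0,0],[[0,0,0],0,0]])

```text
clock: 11.05
eef_pos: [310.7, 209.1, 184.0]
eef_rot: [-3.142, -0.0, -3.046]
wrist_force: [0.1, 0.2, 0.1]
finger_gap: 0.3
```

```bash
python3 - <<'E'
from h import *
p,d=shot('top','top8'); p=p[:,:,::-1]; cv2.imwrite('pics/top8c.png',cv2.resize(p[255:321,208:358],None,fx=5.3,fy=5.3,interpolation=cv2.INTER_CUBIC))
p,d=shot('side','side8'); p=p[:,:,::-1]; cv2.imwrite('pics/side8c.png',cv2.resize(p[205:305,215:325],None,fx=6,fy=6,interpolation=cv2.INTER_CUBIC))
E
```

```text
(no output)
```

View pics/top8c.png

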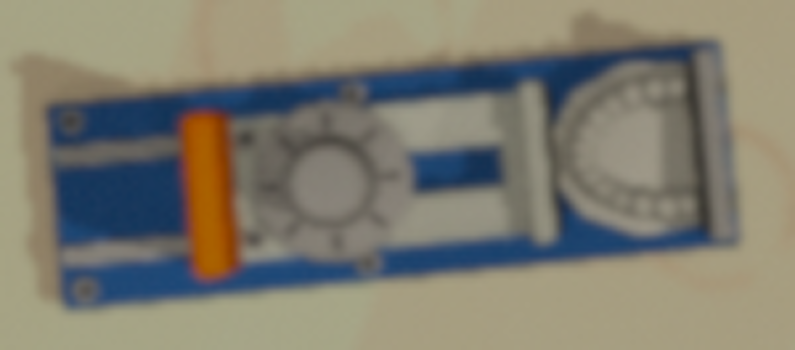

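View pics/side8c.png

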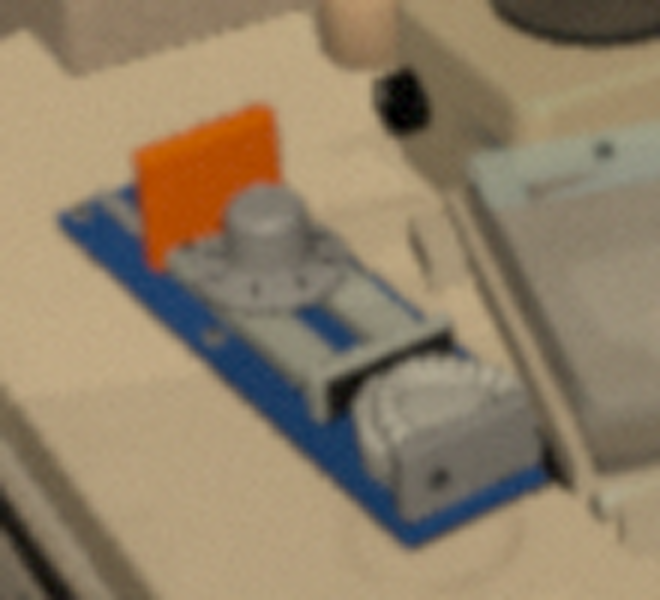

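The cap sits flat on the jaw's plate, upright. The plate, jaw and cast have not moved since the clamping pictures. I'll open the gripper in free space and hand in.

carry_out(deltas=[[[0,0,-1],0,0.5],[[0,0,0],0,0.5],[[0,0,0],0,0.5],[[0,0,0],0,0.5],[[0,0,0],0,0.5],[[0,0,0],0,0.5]])

```text
clock: 11.65
eef_pos: [311.0, 208.4, 193.6]
eef_rot: [-3.141, -0.0, -3.049]
wrist_force: [0.4, -0.6, -0.7]
finger_gap: 37.2
```

```bash
python3 - <<'E'
from h import *
print(manip.read_state()['wrist_force']); print(workorder.sign_off())
E
```

```text
[ 0.40050908 -0.55223028 -0.72650481]
the job is handed in; nothing more can be done
None
```

The cast is clamped and the lock cap is pressed home. I handed the job in at about 11.7 s of the 43 s allowed; sign-off gives no verdict.

- **Jaw:** I pushed it closed with the shut fingers until the force rose sharply, from about 5 N of slide friction to 58 N. In the pictures the plate's rear face was about 196 mm from the end stop's face (197 expected), with the cast's heel at the stop. It looked unchanged after the cap was pressed.
- **Cap:** I pressed it at about 12–13 N, easing the tool back slightly for a small sideways force, until a hard stop at 40 N. The fingertips were then at z ≈ 57.4 mm (58 expected). The last pictures show the flange flat on the jaw's plate with no visible tilt.
- **At hand-in:** the arm was clear of everything and the wrist force was under 1 N. The tool never went near the bystanders, but I did not measure their positions again.

One disagreement: the cap's centre came out 1–2 mm different depending on the method (post position, dome in the top view, dome in the side view). I aimed the press between these estimates. Near the hard stop the tool also slid about 2 mm in +x.

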